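# Clamp the nest box and offer up its front

### The arm

A 6-joint arm with a two-finger parallel gripper is mounted at the origin on the work surface. World frame = base frame: x ahead of the robot, y to its left, z up, the work surface at z = 0. Lengths are in mm, angles in degrees, forces in N, time in s.
With the tool pointing down it reaches from about 300 to 850 mm from the base axis. Payload 4.2 kg.
Tool frame: the origin (TCP) lies on the centre line of the jaws, within the pads' length; the fingertips stand 11 mm ahead of it and the grasp point (between the pads) lies 8 mm behind it; z points along the fingers, y is the line along which they close (so a half turn about z gives the same grasp; the last joint's range is limited). The gripper opens to 91 mm and grips with 3 to 60 N. Pads are 32 mm wide; open, the fingers measure 118 mm over their backs; the gripper's body (76 mm by 178 mm) begins 60 mm behind the grasp point.
Start: joints at [70.818, 18.312, 89.639, -0, 72.044, -1.146], TCP at [178.037, 546.758, 224.976] pointing down, gripper open.
Joint ranges: [-177.97, 177.97], [-48.28, 115.42], [12.27, 149.76], [-77.06, 257.06], [2.81, 150.46], [-146.56, 146.56]. Speed limits (degrees/s): [147.25, 147.25, 180, 180, 180, 180].

### API

Orientations are given as [roll, pitch, yaw] about the fixed x, y, z axes, in that order (R = Rz(yaw) Ry(pitch) Rx(roll)).
In Python, from workcell import env, grab_frame, camera_model, models gives the robot as it stands.
- The arm moves only by the shell command python3 -m crank 'ROWS' [FORCE]. ROWS is text: rows parted by semicolons, each of 7 numbers parted by spaces: the closure, from -1 (fully open) to 1 (shut), so that 0 is half open, then the shift along the tool's x, y, z in mm, then the turn, a rotation vector about the tool's x, y, z in degrees. A call has 1 to 10 rows; each row shifts and turns the commanded pose from where the row before left it, along the tool's axes as they then stand; what a row does not reach is not made up. A row lasts 1/8 s, in which the tool goes at most 62.5 mm and 10.7 degrees, less where a joint would pass 70% of its speed; a pose out of reach is approached as far as the arm can. A call is refused whole if a number of a shift passes 62.5 or a number of a turn 10.7, either way. A call with a gripper value outside its range is refused whole. The fingers move at their own pace and stop on an object; FORCE is the grip in N (left out, the last holds). Time passes only in rows, so rows that do not move let the fingers close. It gives the time, the measured TCP pose, the force, the opening and the grip force at its end, in the units of the state.
- env.state(): the state, without advancing time (a new reading comes with each control period).
- grab_frame(name): name is "scene" or "top"; returns the picture (480x640x3 uint8, blue, green, red); there is no depth.
- camera_model(name): a dict with "K" (3x3 intrinsics, pixels), "k1" (the pictures are not rectified: a ray, as slopes to the right and down, at radius r is drawn at 1 + k1 r^2 times it, then the intrinsics apply), "R" (3x3) and "t" (3): a world point X has camera coordinates R X + t. Camera axes: x right, y down, z forward; pixel columns grow to the right and rows downward; lengths in mm; the calibration is good to about 2 mm. A picture is of the moment at which its call begins. camera_model takes no time and is no camera call.
- env.job_done(): hands the job in; it is judged then, once.
Trained networks look in the newest picture that a camera, given by its name, has taken for a name from the list of things; names that differ only in an ending like _2 or _b are one class to them, and where a whole thing is asked for, a point or a joint stands for the part that bears it (a point fixed in the world has none). Each returns a list of dicts, best first, with "p" (0 to 1); they miss things now and then, are a little off and sometimes report something else, mostly with a low value. They report only what shows in the picture. A call takes as long as a camera call. They do not tell look-alikes from the thing itself.
- models.search_frame(name, camera): "point" ([x, y, z] in mm, in world coordinates, good to about 4 mm: the middle of the surface that is visible of it).
The state is a dict: "time_s": time; "qpos": joint angles; "qvel": joint speeds; "effort": joint torques, N m; "ee_pos": TCP position; "ee_rot": TCP orientation; "force": force on the tool from outside, world axes, zero at the start; "torque": the same for the moment, N m; "gripper_width": finger opening in mm; "gripper_force": force on a finger pad.
Only numpy, scipy, OpenCV 4.12 (cv2) and the standard library are available. Lean on these libraries where they do the work, as an engineer would, in place of code of your own. Each camera call takes 0.05 s, during which the arm holds its last target. There are 200 camera calls.

### The job

First slide the jig's wooden jaw along by its upright post until it has pushed the nest box squared up and fully home against the fixed end stop, and leave it there. Then pick up the front panel (the one with the round entrance hole) by its batten, carry it over the clutter, and finish holding it level over the open box, edges in line with the box's edges and its hole end towards the end stop, with a gap of one to two centimetres so that a colleague can run glue along the rim. The panel must never touch the box; leave the plain panel and everything else undisturbed, and end still gripping the front panel and keeping still.

Things in the scene. Friction and masses are not known exactly. Their poses are not given: they have to be found in the camera images.
- jig: Fixed assembly jig on the bench, a plywood baseboard 370 x 180 x 18 mm. Origin at bench level on the board's midline; the board spans x -205..+165 mm, y -90..+90. x axis: the direction in which the jaw slides, towards the fixed end stop. The end stop is a dark wooden block 150 mm wide, inner face at x = +140 mm, top 88 mm above the bench. Stop and jaw are faced with slick white plastic, so a box pressed between them squares itself up.
- jaw (a joint): The jaw, a dark wooden block 140 mm wide, 32 mm thick, top 75 mm above the bench, sliding along the jig's x axis with about 3 N of friction; it stays where it is left. Value in m: its pushing face lies at x = -0.140 + value in the jig's frame. It starts at 0 to 0.03, runs up to 0.13 when empty, and is about 0.100 when the box is clamped home between the jaw and the end stop. Pushing the box takes up to some 12 N; then it meets the rigid stop.
- jaw_grip (a point): Point to grip on the jaw's upright post, 105 mm above the bench. The post is 24 mm (jig x) by 30 mm (jig y), rises from the jaw's top at 75 mm to 128 mm above the bench; this point is on its axis, 18 mm behind the pushing face. Axes as the jig's.
- nest_box: Pine nest box lying on its back on the jig's board, open front upward: 180 mm (its x) x 130 mm (y) outside, 100 mm high, walls and floor 14 mm, about 0.65 kg, loose. Origin at the centre of its underside, 18 mm above the bench; the open rim is 100 mm above the origin. It starts up to 35 mm short of the end stop and a little askew; home, its origin is at x = +50 mm in the jig's frame. Its x axis points to the end stop.
- front: Pine front panel lying flat, 180 mm (x) x 130 mm (y) x 15 mm, about 0.25 kg, with a through hole 32 mm across centred at x = +55 mm, y = 0. Origin at the centre of the underside. A grip batten stands on the panel's centre: 24 mm (x) x 80 mm (y), from 15 mm up to 65 mm above the origin. Hovering, the panel's x axis is to point the way the box's x axis does.
- front_hole (a point): Centre of the front panel's entrance hole at the panel's underside, +55 mm along the panel's x axis.
- blank: Plain panel of the same size with the same batten and no hole; leave it alone. Same origin and axes. It and the front panel may be in either place.
- boards: Fixed stack of short boards, 226 mm (x) x 45 mm (y) and 114 mm high, between the panels and the jig; origin at the centre of its underside.
- glue: White glue bottle, 52 mm across, 150 mm high, standing between the panels and the jig; origin at the centre of its base.
- jar: Glass jar of 66 mm diameter, 85 mm high; origin at the centre of its base.
- tape: Roll of yellow tape lying flat, 100 mm across, 24 mm high; origin at its underside's centre.
- hammer: Hammer lying on the bench, about 240 mm long, under 40 mm high.
- clamp: Bar clamp lying flat, 320 mm long along its x, 26 mm high.
- sander: Cork sanding block 110 x 65 x 40 mm; origin at its underside's centre.
Things that resemble listed ones, but are neither listed nor needed, are in the scene too. Leave any blue look-alike of the nest_box alone.

How it is judged (in metres and radians):
On the way, in this order (a step that is already met when the one before it is completed fails the run):
1. the jaw has pushed the box square and home against the end stop (value of joint jaw above 0.095 m and x of nest_box in the frame of jig above 0.046 m and angle between the x axis of nest_box and the x axis of jig, either way round below 0.05 rad), for 0.2 s.
2. the front panel is lifted off the bench in the gripper (height (world z) of front above 0.06 m and contact force between front and the fingers above 1 N), for 0.2 s.
At the end, for the whole second after the job is handed in: Jaw at 0.095 or more, box within 4 mm of the stop and square within 0.05 rad; front panel gripped, still (20 mm/s), 4 to 30 mm above the rim, touching neither box nor jig, centred within 10 mm, in line and level within 0.09 rad, hole end towards the stop (all of step 1 and z of front in the frame of nest_box between 0.104 and 0.13 m and horizontal distance between front and nest_box below 0.01 m and angle between the x axis of front and the x axis of nest_box, either way round below 0.09 rad and angle between front's own z axis and vertical below 0.09 rad and x of front_hole in the frame of nest_box above 0.03 m and contact force between front and nest_box below 0.1 N and contact force between front and jig below 0.1 N and contact force between front and the fingers above 1 N and linear speed of front below 0.02 m/s); the arm keeps its last pose, push and grip.
It fails at once if the plain panel is moved over 20 mm (distance of blank from where it was at the start of the episode above 0.02 m).
It fails at once if one of the loose things standing about is moved over 20 mm (distance of any of glue, jar, tape, hammer, clamp, sander from where it was at the start of the episode above 0.02 m).
It fails at once if the front panel touches the nest box (over 0.5 N) (contact force between front and nest_box above 0.5 N).
It fails at once if the front panel strikes the stack of boards (over 2 N) (contact force between front and boards above 2 N).
It also fails if it takes over 72 s, if anything falls off the work surface, if the arm or the gripper's body presses on something with over 40 N, if the wrist force passes 120 N, or if a joint passes its speed limit or range.

## Working session

There is one attempt and no reset: what is moved stays moved. The work goes in short steps, Python scripts to look and compute and a shell command to move; the robot and the scene stay as the last step left them, time stands still between calls to the robot, and variables do not carry over. Pictures are saved under pics/ and viewed, at most 10 in all, crops included, and the job is handed in when it is done.

```bash
mkdir -p pics
cat > h.py <<'E'
import numpy as np,cv2
from workcell import env,grab_frame,camera_model,models
def proj(c,X):
    m=camera_model(c);p=np.atleast_2d(X)@np.array(m["R"]).T+np.array(m["t"]).ravel()
    s=p[:,:2]/p[:,2:];s=s*(1+m["k1"]*(s**2).sum(1,keepdims=True));K=np.array(m["K"])
    return s@K[:2,:2].T+K[:2,2]
def unproj(c,uv,z):
    m=camera_model(c);K=np.array(m["K"]);R=np.array(m["R"]);t=np.array(m["t"]).ravel()
    d=(np.atleast_2d(uv)-K[:2,2])@np.linalg.inv(K[:2,:2]).T;s=d.copy()
    for _ in range(20): s=d/(1+m["k1"]*(s**2).sum(1,keepdims=True))
    r=np.c_[s,np.ones(len(s))]@R;C=-R.T@t
    return C+r*((z-C[2])/r[:,2])[:,None]
E
python3 - <<'E'
from h import *
for c in("scene","top"):
    im=grab_frame(c);cv2.imwrite(f"pics/{c}0.png",im)
    for n in("jaw_grip","nest_box","front","front_hole","blank","boards","glue","jaw","jig"):
        for d in models.search_frame(n,c)[:3]:
            print(c,n,round(d["p"],2),np.round(d["point"]),np.round(proj(c,d["point"])[0]))
print(env.state())
E
```

```text
scene jaw_grip 0.7 [ 440. -266.   74.] [268. 206.]
scene nest_box 0.65 [ 595. -246.   85.] [247. 247.]
scene nest_box 0.42 [ 434. -264.   73.] [269. 205.]
scene front 0.57 [615. 140.  13.] [394. 319.]
scene front_hole 0.94 [616. 141.  12.] [395. 320.]
scene blank 0.58 [499. 359.  18.] [499. 308.]
scene boards 0.92 [656. -25. 102.] [322. 289.]
scene boards 0.56 [348. 171.  42.] [437. 235.]
scene boards 0.17 [806. -62.  75.] [279. 344.]
scene glue 0.76 [420. -38.  84.] [352. 221.]
scene glue 0.18 [651. -23. 102.] [323. 287.]
scene jaw 0.85 [ 437. -261.   69.] [270. 207.]
scene jaw 0.4 [803. -63.  72.] [279. 343.]
scene jig 0.98 [ 656. -218.   44.] [248. 279.]
top jaw_grip 0.86 [ 430. -261.   76.] [409. 272.]
top nest_box 0.71 [ 606. -250.   58.] [402. 203.]
top nest_box 0.56 [ 200. -399.   44.] [463. 366.]
top front 0.7 [689. 275.  21.] [199. 173.]
top front 0.61 [593. 136.  18.] [251. 210.]
top front_hole 0.85 [589. 134.  15.] [252. 211.]
top front_hole 0.68 [ 532. -528.   22.] [507. 234.]
top front_hole 0.22 [692. 278.  23.] [198. 172.]
top blank 0.65 [477. 353.  13.] [167. 254.]
top
[... 236 characters left out ...]
2. -250.   27.] [401. 257.]
{'time_s': 1.0, 'qpos': array([ 7.08176806e+01,  1.83124242e+01,  8.96373707e+01,  2.16532575e-03,
        7.20436877e+01, -1.14595414e+00]), 'qvel': array([-0.0623469 , -0.07197506, -0.00673597, -0.01159572, -0.06111808,
        0.02797011]), 'effort': array([-2.99318810e-03, -4.12362134e+01, -2.32232720e+01,  7.24610989e-02,
        3.78764863e-02,  2.52761242e-05]), 'ee_pos': array([178.03082585, 546.77842331, 224.98172719]), 'ee_rot': array([ 1.79993443e+02, -1.92917619e-03,  1.61962967e+02]), 'force': array([-0.46396457,  0.33065975,  0.46128024]), 'torque': array([0.03833667, 0.02826094, 0.00197976]), 'gripper_force': 0.0, 'gripper_width': 90.96710638087434}
```

View pics/top0.png

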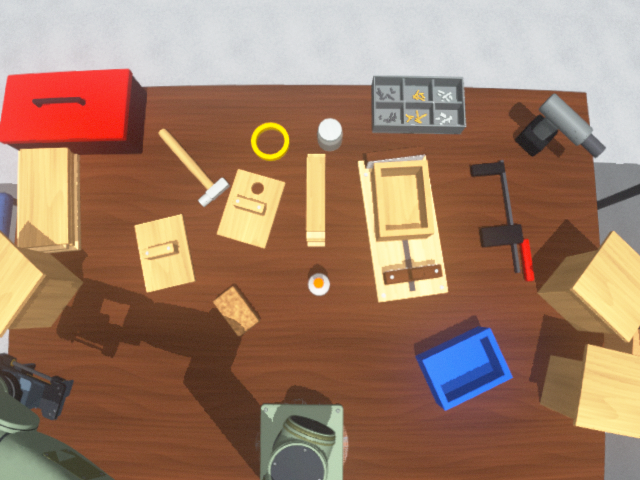

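View pics/scene0.png

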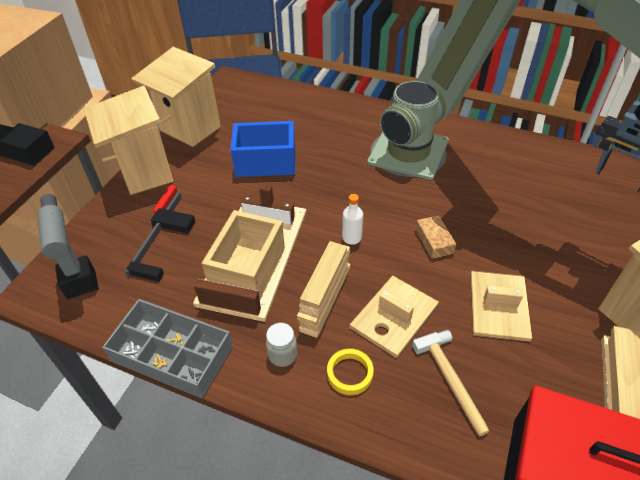

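Top view: the front panel is at (251,210), with its hole at (258,188). The plain panel is at (163,253), the jaw at (412,274) and the box at (402,203). What could be confused: blank (163,253) vs front (251,210); blue box (465,368) vs pine box (402,203); the end stop (395,158) vs the jaw. I choose by the hole, the pine colour and the post; one close crop to check.

Run:
```python
from h import *
a=cv2.imread("pics/top0.png");
b=cv2.resize(a[145:305,210:290],None,fx=3.7,fy=3.7,interpolation=cv2.INTER_CUBIC);c=cv2.resize(a[145:305,350:455],None,fx=3.7,fy=3.7,interpolation=cv2.INTER_CUBIC)
cv2.imwrite("pics/crop1.png",np.hstack([b,c]))
for c in("top","scene"):
  m=camera_model(c);print(-np.array(m["R"]).T@np.array(m["t"]).ravel())
```

```text
[ 350.44810631  -56.44436223 1302.97771289]
[1315.82463894  255.76548041 1064.92782649]
```

View pics/crop1.png

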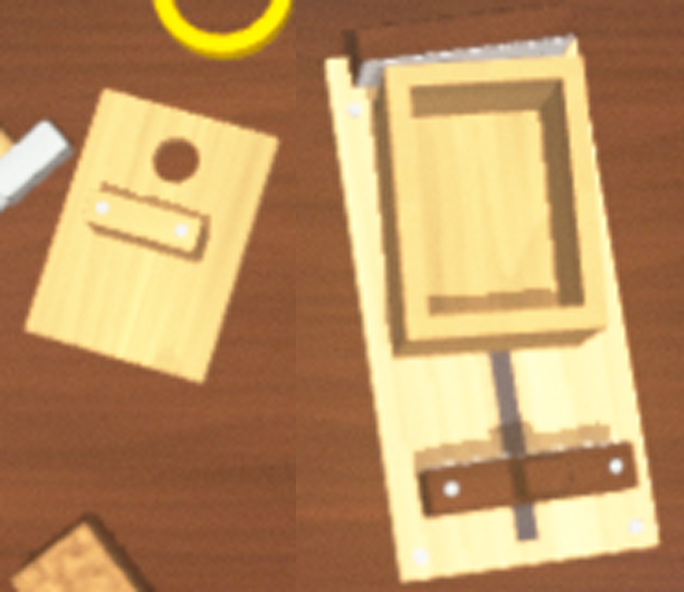

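The crop confirms the panel with the hole. Its corners in the crop are (104,88), (278,138), (204,382) and (25,330). The jig board's corners are (328,60), (400,582) and (658,543). The jaw bar is around (530,480) and the box rim around (385–605, 55–342).

```bash
cat > fit.py <<'E'
from h import *
from scipy.optimize import least_squares
def fit(obs,z,loc):  # obs pixels top, loc local xy -> pose x,y,yaw
    W=unproj("top",obs,z)[:,:2];loc=np.array(loc,float)
    a=loc-loc.mean(0);b=W-W.mean(0)
    th=np.arctan2((a[:,0]*b[:,1]-a[:,1]*b[:,0]).sum(),(a*b).sum())
    R=np.array([[np.cos(th),-np.sin(th)],[np.sin(th),np.cos(th)]])
    t=W.mean(0)-R@loc.mean(0);return np.r_[t,np.degrees(th)],W-(loc@R.T+t)
def inj(J,p):
    th=np.radians(J[2]);R=np.array([[np.cos(th),-np.sin(th)],[np.sin(th),np.cos(th)]]);return (np.atleast_2d(p)[:,:2]-J[:2])@R
def outj(J,p):
    th=np.radians(J[2]);R=np.array([[np.cos(th),-np.sin(th)],[np.sin(th),np.cos(th)]]);return np.atleast_2d(p)@R.T+J[:2]
E
python3 - <<'E'
from fit import *
L=lambda p:np.array(p)/3.7+[210,145]
Rr=lambda p:np.array(p)/3.7+[270,145]
J,r=fit(Rr([(328,60),(400,582),(658,543)]),18,[(165,90),(-205,90),(-205,-90)]);print("jig",J.round(1),r.round(1).tolist())
F,r=fit(L([(104,88),(278,138),(204,382),(25,330)]),15,[(90,65),(90,-65),(-90,-65),(-90,65)]);print("front",F.round(1),r.round(1).tolist())
B,r=fit(Rr([(385,70),(578,55),(605,328),(405,342)]),118,[(90,65),(90,-65),(-90,-65),(-90,65)]);print("box",B.round(1),r.round(1).tolist(),inj(J,B[:2]))
W=unproj("top",Rr([(420,470),(632,445),(637,487),(424,517)]),75);print("jaw top corners jig",inj(J,W).round(1).tolist())
for s,f in ((-0.14,1),):
  face=inj(J,W)[:2,0].mean();print("face",face,"grip",outj(J,[face-18,0]).round(1))
  g=outj(J,[face-18,0])[0];print("post top px top/scene",proj("top",[[*g,128]]),proj("scene",[[*g,128],[*g,75]]))
print("hole px",proj("top",[*outj(F,[55,0])[0],15]),proj("scene",[*outj(F,[55,0])[0],15]))
c=outj(F,[(12,40),(12,-40),(-12,-40),(-12,40)]);print("batten", ((proj("top",np.c_[c,[65]*4])-[210,145])*3.7).round().tolist())
E
```

```text
jig [ 573.5 -253.3    7.6] [[-1.5, -1.2], [-0.5, 0.5], [2.0, 0.7]]
front [598.2 135.1 -15.9] [[0.4, -0.2], [-0.2, 0.3], [-0.1, -0.6], [-0.1, 0.5]]
box [ 604.  -243.3    4.1] [[-1.0, -1.7], [1.3, 0.7], [0.1, 0.9], [-0.3, 0.1]] [[31.55879046  5.86800771]]
jaw top corners jig [[-134.4, 73.3], [-136.6, -68.4], [-164.4, -67.4], [-165.2, 75.1]]
face -135.5064978263943 grip [[ 421.3 -273.7]]
post top px top/scene [[418.37426549 274.54745616]] [[266.21221949 185.99953692]
 [268.00630699 200.80696896]]
hole px [[257.5299033  188.08378445]] [[381.61992442 328.41171499]]
batten [[91.0, 186.0], [204.0, 218.0], [193.0, 252.0], [80.0, 220.0]]
```

```bash
cat > plan.py <<'E'
from h import *
def rows(tgts,start=None,q=1):
    """tgts: [(x,y,z,yaw,n)] -> rows in tool axes (tool down), rounded, tracking the rounding"""
    s=env.state();p=np.array(s["ee_pos"],float);y=s["ee_rot"][2]
    print("from",p.round(1),np.round(s["ee_rot"],2),"t",s["time_s"])
    for (X,Y,Z,W,n) in tgts:
        for k in range(n,0,-1):
            d=(np.array([X,Y,Z])-p)/k;w=(W-y)/k;c,si=np.cos(np.radians(y)),np.sin(np.radians(y))
            r=np.round([c*d[0]+si*d[1],si*d[0]-c*d[1],-d[2]],0);t=round(-w,1)
            p=p+[c*r[0]+si*r[1],si*r[0]-c*r[1],-r[2]];y-=t
            print("%d %d %d 0 0 %g;"%(*r,t),end=" ")
        print()
E
python3 - <<'E'
from plan import *
from fit import outj
g=outj([573.5,-253.3,7.6],[-135.5-22,0])[0];print(g)
rows([(430,150,225,85,8),(*g,215,7.6,8)])
E
```

```text
[ 417.38355241 -274.13038147]
from [178.  546.8 225. ] [179.99  -0.   161.96] t 1.0
-45 -37 0 0 0 9.6; -51 -29 0 0 0 9.6; -55 -21 0 0 0 9.6; -58 -11 0 0 0 9.6; -59 -1 0 0 0 9.6; -58 9 0 0 0 9.7; -56 18 0 0 0 9.6; -52 27 0 0 0 9.7; 
-53 3 1 0 0 9.7; -52 12 1 0 0 9.7; -49 21 1 0 0 9.7; -45 28 1 0 0 9.7; -39 36 1 0 0 9.6; -33 41 2 0 0 9.7; -25 47 1 0 0 9.6; -17 50 2 0 0 9.7;
```

```bash
python3 -m crank '-1 -45 -37 0 0 0 9.6; -1 -51 -29 0 0 0 9.6; -1 -55 -21 0 0 0 9.6; -1 -58 -11 0 0 0 9.6; -1 -59 -1 0 0 0 9.6; -1 -58 9 0 0 0 9.7; -1 -56 18 0 0 0 9.6; -1 -52 27 0 0 0 9.7' 40; python3 -m crank '-1 -53 3 1 0 0 9.7; -1 -52 12 1 0 0 9.7; -1 -49 21 1 0 0 9.7; -1 -45 28 1 0 0 9.7; -1 -39 36 1 0 0 9.6; -1 -33 41 2 0 0 9.7; -1 -25 47 1 0 0 9.6; -1 -17 50 2 0 0 9.7;-1 0 0 0 0 0 0;-1 0 0 0 0 0 0'
python3 - <<'E'
from plan import *
rows([(417.4,-274.1,100,7.6,4)])
E
```

```text
time_s: 2.0
ee_pos: [430.7, 148.3, 225.3]
ee_rot: [179.9, -0.0, 84.6]
force: [1.0, -0.2, 0.1]
gripper_width: 91.1
gripper_force: 0.0
time_s: 3.25
ee_pos: [417.4, -273.9, 214.7]
ee_rot: [-179.9, 0.0, 7.6]
force: [0.5, -0.0, 0.4]
gripper_width: 91.1
gripper_force: 0.0
from [ 417.4 -273.9  214.7] [-1.7993e+02  2.0000e-02  7.5900e+00] t 3.25
0 0 29 0 0 -0; 0 0 29 0 0 -0; 0 0 28 0 0 -0; 0 0 29 0 0 -0;
```

Tracking is good. I'll descend with the tips still above the post's top, and close gently.

```bash
python3 -m crank '-1 0 0 35 0 0 0; -1 0 0 35 0 0 0; -1 0 0 25 0 0 0; -1 0 0 20 0 0 0; -1 0 0 0 0 0 0;0 0 0 0 0 0 0;0.5 0 0 0 0 0 0;0.7 0 0 0 0 0 0;0.7 0 0 0 0 0 0' 10
python3 - <<'E'
from h import *
a=grab_frame("scene");b=grab_frame("top")
cv2.imwrite("pics/g1.png",np.hstack([cv2.resize(a[130:330,170:320],None,fx=2.6,fy=2.6),cv2.resize(b[145:345,340:490],None,fx=2.6,fy=2.6)]))
E
```

```text
time_s: 4.38
ee_pos: [417.8, -274.5, 100.3]
ee_rot: [180.0, -0.0, 7.6]
force: [0.0, -0.6, -0.3]
gripper_width: 53.6
gripper_force: 0.0
```

View pics/g1.png

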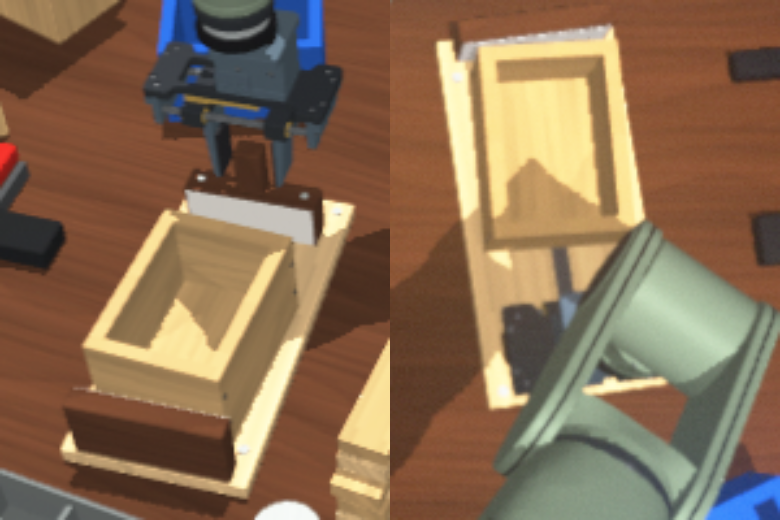

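The post (252,165 in the crop) stands between the two fingers (220 and 285), roughly centred. Closing now.

```bash
python3 -m crank '1 0 0 0 0 0 0;1 0 0 0 0 0 0;1 0 0 0 0 0 0;1 0 0 0 0 0 0;1 0 0 0 0 0 0;1 0 0 0 0 0 0' 40
```

```text
time_s: 5.22
ee_pos: [417.5, -273.8, 99.9]
ee_rot: [-179.9, 0.0, 7.6]
force: [-0.2, 4.6, 2.1]
gripper_width: 29.8
gripper_force: 40.0
```

```bash
python3 -m crank '1 8 0 0 0 0 0;1 8 0 0 0 0 0;1 8 0 0 0 0 0;1 8 0 0 0 0 0;1 8 0 0 0 0 0' ; python3 -m crank '1 8 0 0 0 0 0;1 8 0 0 0 0 0;1 8 0 0 0 0 0;1 8 0 0 0 0 0;1 6 0 0 0 0 0'
```

```text
time_s: 5.85
ee_pos: [456.4, -268.4, 99.9]
ee_rot: [-179.9, 0.1, 7.6]
force: [-4.6, 4.6, 4.6]
gripper_width: 29.7
gripper_force: 40.0
time_s: 6.48
ee_pos: [493.0, -263.3, 99.9]
ee_rot: [-179.9, 0.3, 7.6]
force: [-8.3, 4.9, 7.1]
gripper_width: 29.6
gripper_force: 40.0
```

```bash
python3 -m crank '1 4 0 0 0 0 0;1 4 0 0 0 0 0;1 3 0 0 0 0 0;1 2 0 0 0 0 0;1 0 0 0 0 0 0' ; python3 -m crank '1 2 0 0 0 0 0;1 2 0 0 0 0 0;1 0 0 0 0 0 0'; python3 -m crank '1 2 0 0 0 0 0;1 0 0 0 0 0 0'
```

```text
time_s: 7.1
ee_pos: [505.9, -261.5, 99.9]
ee_rot: [-179.9, 0.2, 7.6]
force: [-7.3, 5.8, 5.5]
gripper_width: 30.0
gripper_force: 40.0
time_s: 7.48
ee_pos: [509.6, -261.0, 99.9]
ee_rot: [-179.9, 0.3, 7.6]
force: [-6.9, 5.1, 6.5]
gripper_width: 29.9
gripper_force: 40.0
time_s: 7.72
ee_pos: [510.0, -261.0, 99.9]
ee_rot: [-179.8, 0.5, 7.6]
force: [-12.5, 4.7, 8.7]
gripper_width: 29.9
gripper_force: 40.0
```

```bash
python3 -m crank '1 2 0 0 0 0 0;1 0 0 0 0 0 0'; python3 -m crank '1 1 0 0 0 0 0;1 0 0 0 0 0 0;1 0 0 0 0 0 0'
```

```text
time_s: 7.98
ee_pos: [510.0, -260.9, 99.9]
ee_rot: [-179.8, 0.7, 7.7]
force: [-16.6, 3.8, 10.8]
gripper_width: 30.0
gripper_force: 40.0
time_s: 8.35
ee_pos: [510.0, -260.9, 99.9]
ee_rot: [-179.8, 0.8, 7.7]
force: [-18.5, 2.5, 13.1]
gripper_width: 29.6
gripper_force: 40.0
```

Stalled firmly, so the box is home. I'll ease the push, release, lift and look.

```bash
python3 -m crank '1 -3 0 0 0 0 0;1 0 0 0 0 0 0;0.4 0 0 0 0 0 0;-0.2 0 0 0 0 0 0;-0.2 0 0 0 0 0 0;-0.2 0 0 0 0 0 0'; python3 -m crank '-0.2 0 0 -25 0 0 0;-0.2 0 0 -50 0 0 0;-0.2 0 0 -50 0 0 0;-0.2 -40 0 -20 0 0 0;-1 -40 40 -20 0 0 -10;-1 -40 40 0 0 0 -10;-1 -40 40 0 0 0 -10;-1 -30 50 0 0 0 -10;-1 0 0 0 0 0 0'
python3 - <<'E'
from h import *
b=grab_frame("top");cv2.imwrite("pics/top2.png",b)
cv2.imwrite("pics/c2.png",cv2.resize(b[140:310,340:460],None,fx=3.5,fy=3.5,interpolation=cv2.INTER_CUBIC))
E
```

```text
time_s: 9.1
ee_pos: [514.3, -262.1, 99.9]
ee_rot: [180.0, -0.0, 7.6]
force: [-0.1, 0.3, 0.2]
gripper_width: 54.0
gripper_force: 0.0
time_s: 10.22
ee_pos: [403.2, -476.7, 263.1]
ee_rot: [-180.0, 0.0, 47.2]
force: [-0.7, 0.6, 0.5]
gripper_width: 91.0
gripper_force: 0.0
```

View pics/c2.png

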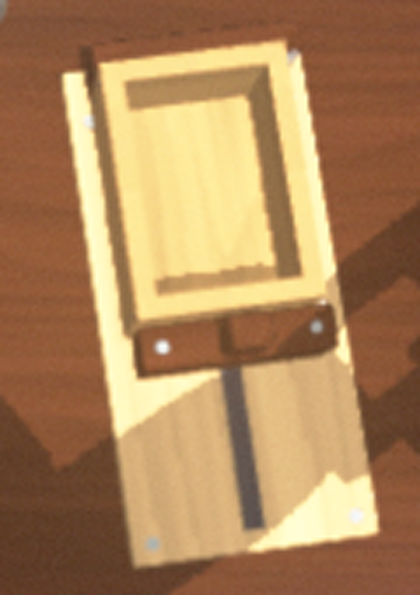

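The box now sits between the jaw (235,340) and the stop. In the crop its rim corners are about (98,66), (287,42), (325,297) and (135,322), and the board's corners are (64,73), (135,567) and (378,530).

Run:
```python
from fit import *
from plan import rows
L=lambda p:np.array(p)/3.5+[340,140]
J,r=fit(L([(64,73),(135,567),(378,530)]),18,[(165,90),(-205,90),(-205,-90)]);print("jig",J.round(1),r.round(1).tolist())
B,r=fit(L([(98,66),(287,42),(325,297),(135,322)]),118,[(90,65),(90,-65),(-90,-65),(-90,65)]);print("box",B.round(1),r.round(1).tolist(),inj(J,B[:2]))
# by touch: tcp at stall was 22 behind face; box centre 90 ahead of face (approx offset: 4 behind post axis +18)
print("touch box x-ish", 510.0+112*np.cos(np.radians(8)))
# refine box using colour edges: mask box rim
b=cv2.imread("pics/top2.png")
for n in("nest_box","jaw_grip","front"):
  for c in("top","scene"):
    if c=="scene" and n=="nest_box": grab_frame("scene")
    for d in models.search_frame(n,c)[:1]:print(n,c,round(d["p"],2),np.round(d["point"],1))
ov=cv2.resize(b[140:310,340:460],None,fx=3.5,fy=3.5,interpolation=cv2.INTER_CUBIC)
for J0,col in((B,(0,0,255)),):
  for z in(118,):
    q=(proj("top",np.c_[outj(J0,[(90,65),(90,-65),(-90,-65),(-90,65)]),[z]*4])-[340,140])*3.5
    i=(proj("top",np.c_[outj(J0,[(76,51),(76,-51),(-76,-51),(-76,51)]),[z]*4])-[340,140])*3.5
    for k in(q,i): cv2.polylines(ov,[k.round().astype(int)],True,col,1)
q=(proj("top",np.c_[outj(J,[(165,90),(165,-90),(-205,-90),(-205,90)]),[18]*4])-[340,140])*3.5
cv2.polylines(ov,[q.round().astype(int)],True,(255,0,0),1)
cv2.imwrite("pics/ov.png",ov)
rows([(403,-300,263,-2,5)])
```

```text
jig [ 574.4 -253.2    7.8] [[-1.0, -0.9], [-0.4, 0.0], [1.5, 0.9]]
box [ 620.5 -236.4    7.4] [[-0.8, 1.1], [1.2, -2.0], [0.3, -0.0], [-0.7, 0.9]] [[48.00798309 10.27795131]]
touch box x-ish 620.9100236990558
nest_box top 0.77 [ 231.9 -356.2   51.9]
nest_box scene 0.71 [ 608.1 -240.8   88.5]
jaw_grip top 0.87 [ 516.5 -252.3   76.4]
jaw_grip scene 0.55 [ 518.8 -254.2  119.7]
front top 0.98 [591.5 136.3  17.7]
front scene 0.73 [616.3 136.6  13.8]
from [ 403.9 -472.   265.1] [179.97  -0.    47.43] t 10.625
25 -23 0 0 0 9.9; 21 -28 1 0 0 9.9; 16 -31 0 0 0 9.9; 10 -33 1 0 0 9.9; 5 -33 0 0 0 9.8;
```

View pics/ov.png

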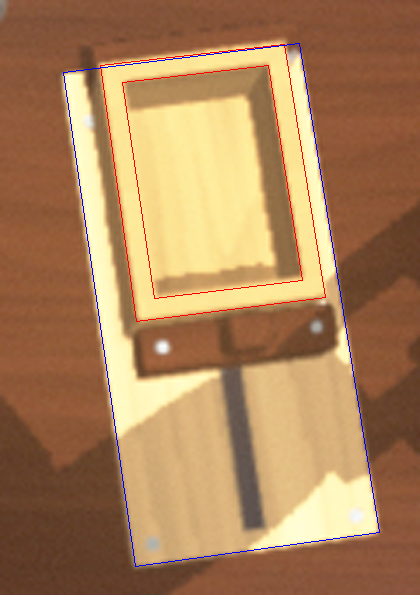

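The overlay fits: box rim corners (102,66)–(325,297), square with the board and at the stop. Box centre (620.5,−236.4), yaw about 7.5°; touch gives the same x. Now to the front panel.

Run:
```python
from plan import *
rows([(598.2,135.1,170,74.1,14)])
```

```text
from [ 403.9 -472.   265.1] [179.97  -0.    47.43] t 10.625
41 -19 7 0 0 -1.9; 42 -18 7 0 0 -1.9; 43 -16 7 0 0 -1.9; 43 -15 7 0 0 -1.9; 43 -13 7 0 0 -1.9; 44 -12 7 0 0 -1.9; 44 -11 7 0 0 -1.9; 45 -9 7 0 0 -1.9; 45 -8 7 0 0 -1.9; 45 -6 6 0 0 -1.9; 45 -5 7 0 0 -1.9; 46 -3 6 0 0 -1.9; 45 -1 7 0 0 -1.9; 46 0 6 0 0 -2;
```

```bash
python3 -m crank '-1 41 -19 7 0 0 -1.9; -1 42 -18 7 0 0 -1.9; -1 43 -16 7 0 0 -1.9; -1 43 -15 7 0 0 -1.9; -1 43 -13 7 0 0 -1.9; -1 44 -12 7 0 0 -1.9; -1 44 -11 7 0 0 -1.9; -1 45 -9 7 0 0 -1.9' ; python3 -m crank '-1 45 -8 7 0 0 -1.9; -1 45 -6 6 0 0 -1.9; -1 45 -5 7 0 0 -1.9; -1 46 -3 6 0 0 -1.9; -1 45 -1 7 0 0 -1.9; -1 46 0 6 0 0 -2;-1 0 0 0 0 0 0;-1 0 0 0 0 0 0'
python3 - <<'E'
from plan import *
rows([(598.2,135.1,35,74.1,5)])
E
```

```text
time_s: 11.62
ee_pos: [515.3, -124.4, 209.0]
ee_rot: [179.9, -0.0, 62.7]
force: [0.6, -0.2, -0.2]
gripper_width: 91.1
gripper_force: 0.0
time_s: 12.62
ee_pos: [598.5, 133.9, 169.8]
ee_rot: [-180.0, 0.0, 74.1]
force: [-0.7, -0.2, -0.1]
gripper_width: 91.0
gripper_force: 0.0
from [598.5 133.9 169.8] [-1.800e+02  3.000e-02  7.411e+01] t 12.625
0 0 27 0 0 0; 0 0 27 0 0 0; 0 0 27 0 0 0; 1 0 27 0 0 0; 0 -1 27 0 0 0;
```

```bash
python3 -m crank '-1 1 0 35 0 0 0; -1 0 0 35 0 0 0; -1 0 0 35 0 0 0; -1 0 0 20 0 0 0; -1 0 0 10 0 0 0; -1 0 0 0 0 0 0;0 0 0 0 0 0 0;0.4 0 0 0 0 0 0;0.4 0 0 0 0 0 0' 15; python3 -m crank '1 0 0 0 0 0 0;1 0 0 0 0 0 0;1 0 0 0 0 0 0;1 0 0 0 0 0 0;1 0 0 0 0 0 0;1 0 0 0 0 0 0;1 0 0 0 0 0 0' 15;python3 -m crank '1 0 0 0 0 0 0;1 0 0 0 0 0 0' 50
```

```text
time_s: 13.75
ee_pos: [599.6, 135.0, 35.3]
ee_rot: [179.9, -0.0, 74.1]
force: [-0.9, -0.8, 1.0]
gripper_width: 63.9
gripper_force: 0.0
time_s: 14.62
ee_pos: [599.3, 134.9, 34.6]
ee_rot: [180.0, -0.0, 74.1]
force: [1.4, -0.7, -0.1]
gripper_width: 24.1
gripper_force: 15.0
time_s: 14.88
ee_pos: [599.3, 134.9, 34.6]
ee_rot: [180.0, -0.0, 74.1]
force: [1.5, 0.0, -0.9]
gripper_width: 23.8
gripper_force: 50.0
```

Gripped on the 24 mm batten. Lift.

```bash
python3 -m crank '1 0 0 -10 0 0 0;1 0 0 -25 0 0 0;1 0 0 -40 0 0 0;1 0 0 -40 0 0 0;1 0 0 -40 0 0 0;1 0 0 -35 0 0 0;1 0 0 -20 0 0 0;1 0 0 0 0 0 0;1 0 0 0 0 0 0'
python3 - <<'E'
from plan import *
rows([(620.5,-236.4,245,97.5,16)])
E
```

```text
time_s: 16.0
ee_pos: [598.3, 134.7, 243.4]
ee_rot: [-179.9, 0.1, 74.1]
force: [-0.1, 0.6, -3.0]
gripper_width: 23.8
gripper_force: 50.0
from [598.3 134.7 243.4] [-1.7986e+02  7.0000e-02  7.4070e+01] t 16.0
-22 8 0 0 0 -1.5; -22 7 0 0 0 -1.5; -22 7 0 0 0 -1.5; -22 6 0 0 0 -1.5; -23 5 0 0 0 -1.5; -23 5 0 0 0 -1.4; -23 4 0 0 0 -1.5; -23 4 0 0 0 -1.4; -23 3 0 0 0 -1.5; -23 2 0 0 0 -1.4; -23 2 0 0 0 -1.5; -23 1 0 0 0 -1.4; -23 1 0 0 0 -1.5; -23 0 -1 0 0 -1.4; -24 -1 0 0 0 -1.5; -23 -1 -1 0 0 -1.4;
```

```bash
python3 -m crank '1 -22 8 0 0 0 -1.5; 1 -22 7 0 0 0 -1.5; 1 -22 7 0 0 0 -1.5; 1 -22 6 0 0 0 -1.5; 1 -23 5 0 0 0 -1.5; 1 -23 5 0 0 0 -1.4; 1 -23 4 0 0 0 -1.5; 1 -23 4 0 0 0 -1.4'; python3 -m crank '1 -23 3 0 0 0 -1.5; 1 -23 2 0 0 0 -1.4; 1 -23 2 0 0 0 -1.5; 1 -23 1 0 0 0 -1.4; 1 -23 1 0 0 0 -1.5; 1 -23 0 -1 0 0 -1.4; 1 -24 -1 0 0 0 -1.5; 1 -23 -1 -1 0 0 -1.4; 1 0 0 0 0 0 0;1 0 0 0 0 0 0'
python3 - <<'E'
from plan import *
b=grab_frame("top");a=grab_frame("scene")
cv2.imwrite("pics/c3.png",np.hstack([cv2.resize(b[120:300,330:470],None,fx=2.8,fy=2.8),cv2.resize(a[150:330,165:305],None,fx=2.8,fy=2.8)]))
rows([(620.5,-236.4,168,97.5,6)])
E
```

```text
time_s: 17.0
ee_pos: [610.2, -51.6, 242.8]
ee_rot: [-179.8, -0.0, 85.9]
force: [0.8, -0.4, -3.2]
gripper_width: 23.7
gripper_force: 50.0
time_s: 18.25
ee_pos: [620.8, -235.3, 245.3]
ee_rot: [-179.9, -0.1, 97.5]
force: [-0.7, 0.1, -2.9]
gripper_width: 23.7
gripper_force: 50.0
from [ 621.1 -235.   246. ] [-1.7994e+02 -7.0000e-02  9.7510e+01] t 18.35
0 0 13 0 0 0; 0 0 13 0 0 0; 0 0 13 0 0 0; 0 0 13 0 0 0; -1 0 13 0 0 0; 0 -1 13 0 0 0;
```

View pics/c3.png

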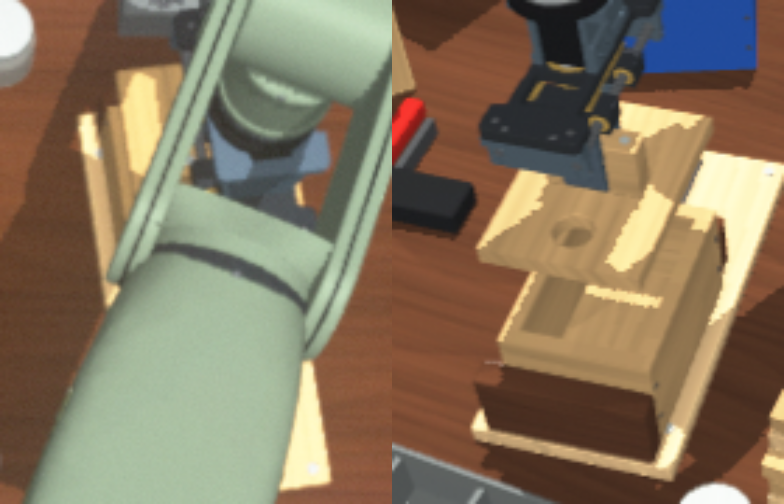

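The panel is held level over the box, with its hole (572,232) on the stop's side. I'll descend to a ~25 mm gap first and check it with an overlay.

```bash
python3 -m crank '1 -1 0 13 0 0 0;1 0 0 15 0 0 0;1 0 0 15 0 0 0;1 0 0 13 0 0 0;1 0 0 8 0 0 0;1 0 0 4 0 0 0;1 0 0 0 0 0 0;1 0 0 0 0 0 0;1 0 0 0 0 0 0'
python3 - <<'E'
from fit import *
s=env.state();print(s["ee_pos"].round(1),s["ee_rot"].round(2))
a=grab_frame("scene");o=np.array([170,160]);f=5
ov=cv2.resize(a[160:280,170:290],None,fx=f,fy=f,interpolation=cv2.INTER_CUBIC)
C=[(90,65),(90,-65),(-90,-65),(-90,65)]
def dr(P,z,col):
  q=(proj("scene",np.c_[outj(P,C),[z]*4])+.5-o)*f; cv2.polylines(ov,[q.round().astype(int)],True,col,1)
B=np.array([620.5,-236.4,7.5]);dr(B,118,(0,0,255))
P=np.array([*s["ee_pos"][:2],s["ee_rot"][2]-90]);zu=s["ee_pos"][2]-34.6
dr(P,zu,(255,0,0));dr(P,zu+15,(255,0,0))
cv2.imwrite("pics/ov2.png",ov)
E
```

```text
time_s: 19.48
ee_pos: [621.6, -237.1, 179.2]
ee_rot: [179.9, 0.0, 97.5]
force: [-0.3, 0.8, -3.3]
gripper_width: 23.8
gripper_force: 50.0
[ 621.6 -237.1  179.2] [1.7995e+02 2.0000e-02 9.7470e+01]
```

View pics/ov2.png

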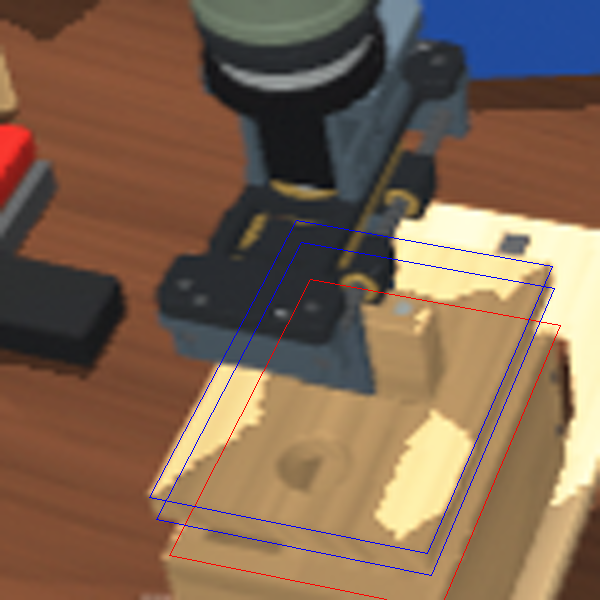

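The panel (blue) and rim (red) outlines match the picture to within about 2 mm. Lower 11 mm to a 15 mm gap.

```bash
python3 -m crank '1 0 -1 4 0 0 0;1 0 0 4 0 0 0;1 0 0 3 0 0 0;1 0 0 0 0 0 0;1 0 0 0 0 0 0;1 0 0 0 0 0 0;1 0 0 0 0 0 0;1 0 0 0 0 0 0'
python3 - <<'E'
from h import *
s=env.state();print(s["ee_pos"].round(1),s["ee_rot"].round(2),s["qvel"].round(2),s["gripper_force"])
top=cv2.imread("pics/top2.png")
b=grab_frame("scene")
cv2.imwrite("pics/fin.png",b)
E
```

```text
time_s: 20.52
ee_pos: [620.5, -237.1, 167.7]
ee_rot: [180.0, 0.0, 97.5]
force: [-0.3, 0.1, -3.2]
gripper_width: 23.5
gripper_force: 50.0
[ 620.5 -237.1  167.7] [179.99   0.    97.47] [ 0.01  0.03  0.03  0.14 -0.01 -0.06] 49.99756693840027
```

View pics/fin.png

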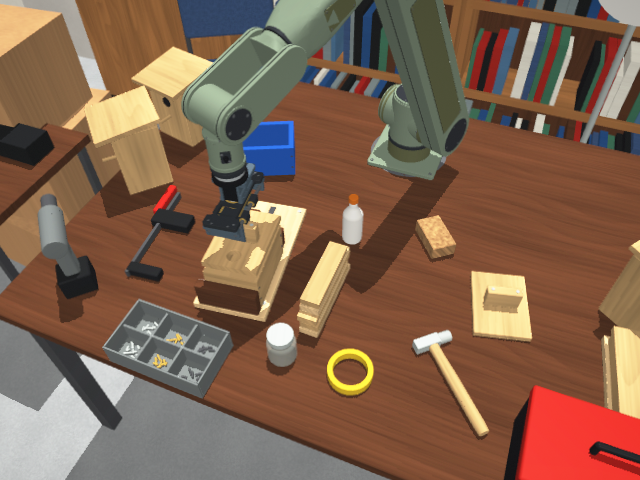

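The panel hovers over the box at about (240,245). The blank (500,305), glue (352,220), jar (281,345) and everything else are where they started. Handing in.

```bash
python3 -c "
from workcell import env
print(env.job_done())"
```

```text
the job is handed in; nothing more can be done
None
```

I handed the job in at about 20.5 s; no verdict came back. By my measurements the box is home and square against the stop, and the front panel is gripped level about 15 mm above its rim, hole end towards the stop, with nothing else visibly moved.

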